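# Make up two repair kits at the violin maker's bench

### The job

From the stock on the bench make up two kits: a gluing kit in the green tray (the white cup, lifted out of the orange one it is nested in, and the wooden spool clamp) and a set-up kit in the blue tray (the rosin block and the tin with the yellow lid). Put one thing in each compartment, in whichever you like, right way up and flat on the tray's floor. Leave the orange cup, the black-lidded tin, the varnish bottle and the little plane where they are.

Things in the scene. Friction and masses are not known exactly. Their poses are not given: they have to be found in the camera images.
- tray_green: Green-painted kit tray, cork floor, fixed to the bench, turned up to 20 degrees. 186 mm (x, long side) by 96 mm (y), walls 6 mm thick, 16 mm high; a cross wall as high makes two compartments, 84 by 84 mm inside, centred 45 mm either side of the origin along x. Origin: centre of the underside, floor 5 mm above it, z up.
- tray_blue: Blue-painted kit tray, cork floor, fixed to the bench, turned up to 20 degrees. 186 mm (x, long side) by 96 mm (y), walls 6 mm thick, 16 mm high; a cross wall as high makes two compartments, 84 by 84 mm inside, centred 45 mm either side of the origin along x. Origin: centre of the underside, floor 5 mm above it, z up.
- cup_upper: White round plastic cup, tapering from 56 mm across the rim to 44 mm across the base, 80 mm high, wall 3 mm. Origin: centre of the underside, z up. About 40 g. It starts loosely nested in the orange cup, its underside 4 mm above the bench, so its top 32 mm stand free above the orange rim. To be moved.
- cup_lower: Orange plastic cup, round, tapering from 72 mm across the rim to 52 mm across the base, 52 mm high, wall 3 mm, floor 4 mm thick, standing loose on the bench with the white cup in it. Origin: centre of the underside, z up. About 90 g. Stays in the stock.
- clamp: Spool clamp standing on end: two dark wooden spools of 38 mm diameter on one steel rod, the lower from 0 to 24 mm, the upper from 36 to 58 mm above its foot, with a brass wing nut (28 mm wide) on top; the rod ends at 74 mm. One rigid piece. Origin: centre of the foot, z up. About 110 g. To be moved.
- rosin: Rosin block lying flat: dark wooden case 60 mm (its x) by 34 mm (its y) by 20 mm high, with a 50 by 26 mm amber rosin cake standing 6 mm proud of its top, 26 mm high in all. Origin: centre of the underside, z up. About 70 g. To be moved.
- tin_yellow: Tin of peg paste with a YELLOW lid, to be moved. Round flat tin, 46 mm across the lid (44 mm below it), 30 mm high, aluminium body; origin: centre of the underside, z up. About 80 g.
- tin_black: Tin with a BLACK lid, stays in the stock. Round flat tin, 46 mm across the lid (44 mm below it), 30 mm high, aluminium body; origin: centre of the underside, z up. About 80 g.
- varnish: Amber glass bottle with a black cap and paper label, 52 mm diameter, 100 mm high. A bystander. Origin: centre of the underside.
- plane: Small brass thumb plane with dark wood grips, 80 mm (its x) by 30 mm, 28 mm high. A bystander. Origin: centre of the underside.

How it is judged:
At the end, for the whole second after the job is handed in: White cup and clamp in the green tray, rosin and yellow tin in the blue, one per compartment: underside within 5 mm of the tray floor, within 0.12 rad of upright, released, still. Orange cup and black tin upright, within 20 mm of their start (x of cup_upper in the frame of tray_green between -0.088 and 0.088 m and y of cup_upper in the frame of tray_green between -0.043 and 0.043 m and z of cup_upper in the frame of tray_green between 0 and 0.01 m and angle between each of cup_upper, clamp, rosin, tin_yellow's own z axis and vertical below 0.12 rad and linear speed of each of cup_upper, clamp, rosin, tin_yellow below 0.02 m/s and x of clamp in the frame of tray_green between -0.088 and 0.088 m and y of clamp in the frame of tray_green between -0.043 and 0.043 m and z of clamp in the frame of tray_green between 0 and 0.01 m and x of rosin in the frame of tray_blue between -0.088 and 0.088 m and y of rosin in the frame of tray_blue between -0.043 and 0.043 m and z of rosin in the frame of tray_blue between 0 and 0.01 m and x of tin_yellow in the frame of tray_blue between -0.088 and 0.088 m and y of tin_yellow in the frame of tray_blue between -0.043 and 0.043 m and z of tin_yellow in the frame of tray_blue between 0 and 0.01 m and ((x of cup_upper in the frame of tray_green above 0.008 m and x of clamp in the frame of tray_green below -0.008 m) or (x of clamp in the frame of tray_green above 0.008 m and x of cup_upper in the frame of tray_green below -0.008 m)) and ((x of rosin in the frame of tray_blue above 0.008 m and x of tin_yellow in the frame of tray_blue below -0.008 m) or (x of tin_yellow in the frame of tray_blue above 0.008 m and x of rosin in the frame of tray_blue below -0.008 m)) and distance of each of cup_lower, tin_black from where it was at the start of the episode below 0.02 m and angle between each of cup_lower, tin_black's own z axis and vertical below 0.15 rad); the robot touches nothing.
It fails at once if the orange cup is lifted along or pushed away (more than 20 mm) (distance of cup_lower from where it was at the start of the episode above 0.02 m).
It fails at once if the black-lidded tin is moved more than 20 mm (distance of tin_black from where it was at the start of the episode above 0.02 m).
It fails at once if the varnish bottle is moved more than 25 mm or tipped (distance of varnish from where it was at the start of the episode above 0.025 m or angle between varnish's own z axis and vertical above 0.4 rad).
It fails at once if the plane is moved more than 25 mm (distance of plane from where it was at the start of the episode above 0.025 m).
It also fails if it takes over 99 s, if anything falls off the work surface, if the arm or the gripper's body presses on something with over 40 N, if the wrist force passes 120 N, or if a joint passes its speed limit or range.

### The arm

A 7-joint arm with a two-finger parallel gripper is mounted at the origin on the work surface. World frame = base frame: x ahead of the robot, y to its left, z up, the work surface at z = 0. Lengths are in m, angles in rad, forces in N, time in s.
With the tool pointing down it reaches from about 0.425 to 0.925 m from the base axis. Payload 6.8 kg.
Tool frame: the origin (TCP) lies at the very end of the fingers, on their centre line; the grasp point (between the pads) lies bot.tcp_to_grasp behind it (bot.tcp_to_grasp is the distance from the TCP to the grasp point, in m); z points along the fingers, y is the line along which they close (so a half turn about z gives the same grasp; the last joint's range is limited). The gripper opens to 85 mm and grips with 20 to 120 N. Pads are 22 mm wide; open, the fingers measure 114 mm over their backs; the gripper's body (76 mm by 85 mm) begins 54 mm behind the grasp point. The pads swing forward as they close: fully open they stand 13 mm farther back than shut.
Start: joints at [-1.361, 0.477, 0.022, 1.555, -0.011, 1.109, -0.083], TCP at [0.211, 0.641, 0.231] pointing down, gripper open.
Joint ranges: [-2.96, 2.96], [-0.34, 2.1], [-1.41, 1.46], [0.24, 2.44], [-1.37, 4.51], [0.17, 1.92], [-2.96, 2.96]. Speed limits (rad/s): [2.39, 2.39, 3.14, 3.14, 3.14, 3.14, 3.14].

### API

Orientations are given as a unit quaternion [w, x, y, z].
In Python, from station import bot gives the robot as it stands.
- The arm moves only by the tool servo_tool, never from a script. Its argument "motion" is a list that holds one entry, the list of rows, each a list of 7 numbers: the shift along the tool's x, y, z in m, then the turn, a rotation vector about the tool's x, y, z in units of 5 degrees (1.0 is 5 degrees), then the opening, from 0 (shut) to 1 (fully open). A call has 1 to 20 rows; each row is the pose to reach, as a shift and turn from the pose commanded when the call began, along the tool's axes at that moment; what a row does not reach only later rows make up. A row lasts 1/12 s, in which the tool goes at most 41.7 mm and 7.16 degrees, less where a joint would pass 70% of its speed; a pose out of reach is approached as far as the arm can. A call with a gripper value outside its range is refused whole. The fingers move at their own pace and stop on an object; "grip_force" is the grip in N (left out, the last holds). Time passes only in rows, so rows that repeat a pose let the fingers close. It gives the time, the measured TCP pose, the force, the opening and the grip force at its end, in the units of the state.
- bot.get_obs(): the state, without advancing time (a new reading comes with each control period).
- bot.read_camera(name): name is "side" or "top" or "wrist"; returns a dict with "img" (420x560x3 uint8, red, green, blue), "K" (3x3 intrinsics, pixels), "pose" (4x4, takes a point from camera to world coordinates). Camera axes: x right, y down, z forward; pixel columns grow to the right and rows downward; lengths in m; the calibration is good to about 2 mm. A picture is of the moment at which its call begins. There is no depth.
- bot.hand_in(): hands the job in; it is judged then, once.
The state is a dict: "t": time; "q": joint angles; "joint_vel": joint speeds; "joint_torque": joint torques, N m; "eef_pos": TCP position; "tool_rot": TCP orientation; "contact_force": force on the tool from outside, world axes, zero at the start; "torque": the same for the moment, N m; "gripper_width": opening from 0.0 (shut) to 1.0 (fully open); "grasp_force": force on a finger pad.
Only numpy, scipy, OpenCV 4.12 (cv2) and the standard library are available. Lean on these libraries where they do the work, as an engineer would, in place of code of your own. Each camera call takes 0.05 s, during which the arm holds its last target. There are 200 camera calls.

## Working session

There is one attempt and no reset: what is moved stays moved. The work goes in short steps, Python scripts to look and compute and a tool call to move; the robot and the scene stay as the last step left them, time stands still between calls to the robot, and variables do not carry over. Pictures are saved under pics/ and viewed, at most 14 in all, crops included, and the job is handed in when it is done.

Besides the shell and the picture viewer there is one more tool, called after "Request:" by a JSON object that holds its "fn" and its "kwargs", one argument or row to a line. servo_tool: Moves the arm, as the interface text tells. Its arguments: {"type":"object","properties":{"motion":{"type":"array"},"grip_force":{"type":"number"}},"required":["motion"]}

```bash
ls; mkdir -p pics
python3 - <<'E'
from station import bot
import cv2,numpy as np
o=bot.get_obs()
print({k:np.round(v,3) for k,v in o.items()},bot.tcp_to_grasp)
for n in ("top","side"):
    c=bot.read_camera(n); cv2.imwrite(f"pics/{n}0.png",c["img"][...,::-1]); np.savez(f"pics/{n}0.npz",**c)
    print(n,np.round(c["K"],1).tolist(),np.round(c["pose"],3).tolist())
E
```

```text
pics
{'t': np.float64(0.0), 'q': array([-1.361,  0.478,  0.022,  1.556, -0.011,  1.109, -0.083]), 'joint_vel': array([ 0.001, -0.003, -0.   ,  0.001,  0.   , -0.001, -0.002]), 'joint_torque': array([-0.0000e+00, -5.9645e+01,  1.6080e+00, -2.8119e+01,  1.3000e-02,
        9.0000e-03,  0.0000e+00]), 'eef_pos': array([0.211, 0.641, 0.23 ]), 'tool_rot': array([-0.   ,  0.158,  0.987, -0.001]), 'contact_force': array([ 0.172,  0.212, -0.224]), 'torque': array([-0.047, -0.032,  0.061]), 'grasp_force': np.float64(0.0), 'gripper_width': np.float64(0.998)} 0.0187
top [[469.4, 0.0, 274.7], [0.0, 469.4, 214.2], [0.0, 0.0, 1.0]] [[0.013, -0.996, 0.085, 0.509], [-0.999, -0.015, -0.028, 0.017], [0.029, -0.085, -0.996, 1.019], [0.0, 0.0, 0.0, 1.0]]
side [[456.8, 0.0, 275.2], [0.0, 456.8, 203.4], [0.0, 0.0, 1.0]] [[0.969, -0.158, 0.188, 0.361], [-0.245, -0.688, 0.683, -0.823], [0.021, -0.709, -0.705, 0.9], [0.0, 0.0, 0.0, 1.0]]
```

View pics/top0.png

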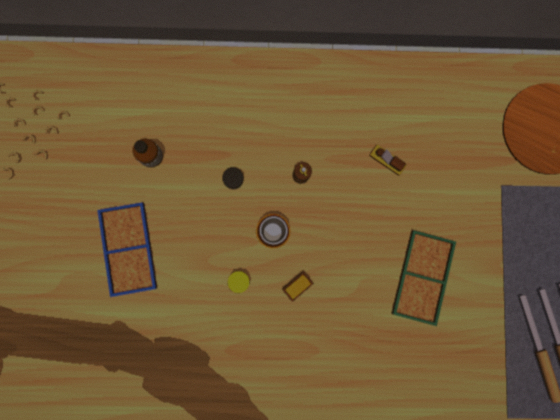

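View pics/side0.png

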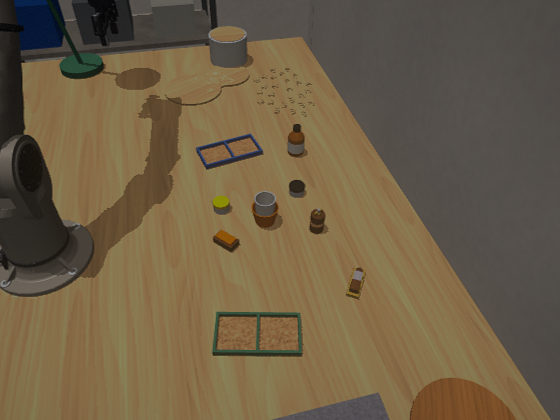

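Top view: yellow tin (239,281), rosin (298,286), nested cups (273,229), clamp (302,172), black tin (233,178), bottle (147,152), plane (388,159), blue tray (127,249), green tray (424,277). The side view shows the same things: yellow (221,204), rosin (226,240), cup (264,202), clamp (317,220), blue tray (229,151), green tray (258,333).

```bash
cat > h.py <<'E'
import numpy as np,cv2
def load(n): return dict(np.load(f"pics/{n}.npz"))
def ray(c,p):
    d=c["pose"][:3,:3]@np.linalg.solve(c["K"],[p[0],p[1],1.]); return c["pose"][:3,3],d/np.linalg.norm(d)
def plane(c,p,z):
    o,d=ray(c,p); return o+d*(z-o[2])/d[2]
def tri(c1,p1,c2,p2):
    o1,d1=ray(c1,p1);o2,d2=ray(c2,p2)
    s=np.linalg.lstsq(np.c_[d1,-d2],o2-o1,rcond=None)[0]
    a,b=o1+s[0]*d1,o2+s[1]*d2
    return (a+b)/2,np.linalg.norm(a-b)
def proj(c,P):
    q=c["K"]@(c["pose"][:3,:3].T@(np.asarray(P,float)-c["pose"][:3,3])); return q[:2]/q[2]
def blob(img,lo,hi,near,r,k=1):
    hsv=cv2.cvtColor(img,cv2.COLOR_RGB2HSV); m=cv2.inRange(hsv,np.array(lo),np.array(hi))
    w=np.zeros_like(m); cv2.circle(w,tuple(int(x) for x in near),r,255,-1); m&=w
    if k>1: m=cv2.morphologyEx(m,cv2.MORPH_CLOSE,np.ones((k,k),np.uint8))
    cs,_=cv2.findContours(m,cv2.RETR_EXTERNAL,cv2.CHAIN_APPROX_NONE)
    return max(cs,key=cv2.contourArea)
E
python3 - <<'E'
from h import *
T,S=load("top0"),load("side0"); np.set_printoptions(precision=4,suppress=True)
for c,pts in ((T,dict(y=(239,281),ros=(298,284),white=(273,222),orange=(273,243),nut=(303,169),gre=(398,300),blu=(104,240),bench=(330,230))),(S,dict(y=(221,201),ros=(226,237),white=(264,197),orange=(264,217),nut=(318,212),gre=(216,330),blu=(199,155),bench=(180,260)))):
    h=cv2.cvtColor(c["img"],cv2.COLOR_RGB2HSV); print({k:h[p[1]-1:p[1]+2,p[0]-1:p[0]+2].reshape(-1,3).mean(0).astype(int).tolist() for k,p in pts.items()})
def cen(c): m=cv2.moments(c); return np.array([m["m10"],m["m01"]])/m["m00"]
# yellow, rosin
for n,lo,hi,pt,ps in (("yellow",(25,180,90),(35,255,255),(239,281),(221,203)),("amber",(8,170,90),(22,255,255),(298,286),(226,238))):
    a,b=blob(T["img"],lo,hi,pt,25),blob(S["img"],lo,hi,ps,20)
    print(n,cv2.contourArea(a),cv2.contourArea(b),cen(a),cen(b),tri(T,cen(a),S,cen(b)),cv2.minAreaRect(a))
for n,lo,hi,pt,ps in (("blue",(105,90,20),(130,255,255),(127,249),(229,151)),("green",(50,60,20),(90,255,255),(424,277),(258,333))):
    for c,p in ((T,pt),(S,ps)):
        a=blob(c["img"],lo,hi,p,70,3); r=cv2.approxPolyDP(cv2.convexHull(a),6,True)[:,0]
        W=np.array([plane(c,q,.016) for q in r]); print(n,r.tolist(),W[:,:2].tolist(),W.mean(0),np.linalg.norm(W-np.roll(W,1,0),axis=1))
v=np.hstack([cv2.resize(c["img"][y-65:y+65,x-60:x+60],None,fx=3.3,fy=3.3,interpolation=cv2.INTER_CUBIC) for c,x,y in((T,278,230),(S,270,215))])
cv2.imwrite("pics/crop0.png",cv2.convertScaleAbs(v[...,::-1],alpha=1.7))
E
```

```text
{'y': [29, 207, 128], 'ros': [21, 209, 128], 'white': [47, 36, 76], 'orange': [7, 37, 86], 'nut': [41, 24, 117], 'gre': [47, 97, 76], 'blu': [124, 126, 70], 'bench': [18, 142, 127]}
{'y': [30, 245, 139], 'ros': [17, 238, 140], 'white': [16, 37, 86], 'orange': [14, 188, 90], 'nut': [16, 109, 86], 'gre': [54, 92, 74], 'blu': [69, 109, 87], 'bench': [18, 117, 138]}
yellow 333.5 135.5 [238.0745 281.4863] [220.4477 201.1894] (array([0.4513, 0.0644, 0.0269]), np.float64(1.8280293766626965e-05)) ((238.0, 281.5), (21.0, 20.0), 90.0)
amber 295.5 143.5 [297.8895 286.8156] [225.2242 236.7189] (array([ 0.442 , -0.0614,  0.0238]), np.float64(0.0011626978732354643)) ((297.8930969238281, 286.7827453613281), (13.38862133026123, 24.428361892700195), 49.76364517211914)
blue [[142, 203], [155, 287], [110, 295], [98, 210]] [[0.6142824780629343, 0.2725641682476482], [0.4372463938320996, 0.23893743403857853], [0.41964284506645094, 0.33190580664229496], [0.5978469414061993, 0.36471122040673637]] [0.5173 0.302  0.016 ] [0.0936 0.1802 0.0946 0.1812]
blue [[261, 150], [205, 165], [196, 148], [250, 134]] [[0.6115321667194931, 0.2710417281467751], [0.4326420250976063, 0.23760038034955488], [0.4168751746463971, 0.3249337546232992], [0.5954178595987617, 0.35971197520358345]] [0.5141 0.2983 0.016 ] [0.0901 0.182  0.0887 0.1819]
green [[413, 231], [454, 242], [436, 324], [394, 313]] [[0.5629124116628432, -0.3096661615643815], [0.5404317860190071, -0.3986695474898126], [0.3658894599881984, -0.3565442217829279], [0.38809135295159386, -0.26683207003962506]] [ 0.4643 -0.3329  0.016 ] [0.18   0.0918 0.1796 0.0924]
green [[299, 313], [301, 352], [213, 351], [217, 312]] [[0.5641026043519635, -0.31188712496043935], [0.5422316953954637, -0.40146660279601193], [0.365934538648267, -0.35667646331955205], [0.38844394244288716, -0.2673350779496563]] [ 0.4652 -0.3343  0.016 ] [0.1812 0.0922 0.1819 0.0921]
```

View pics/crop0.png

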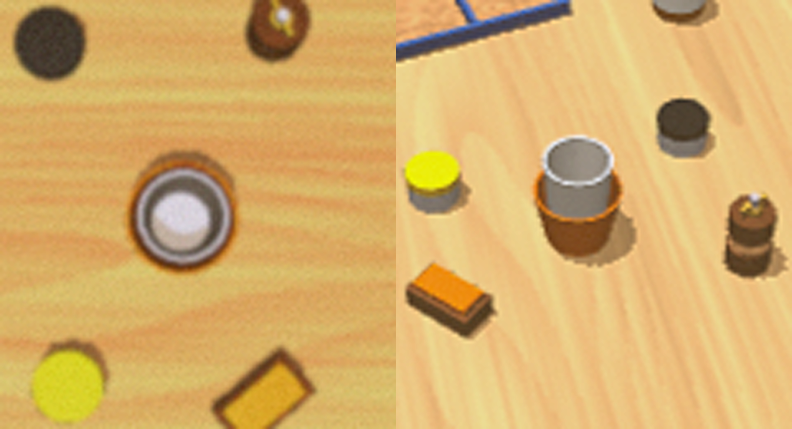

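The crop shows the cup rim centred at top (273.8,230.5) and side (264.8,199.1), and the nut at top (303.5,169.5) and side (318.5,212). The tray, tin and rosin numbers match the given sizes. Next I measure the remaining points and compute the first move.

```bash
cat >> h.py <<'E'
from scipy.spatial.transform import Rotation as R
def go(o,P,az):
    "shift/turn in tool axes from state o to TCP P, tool down, tool y at azimuth az (deg, mod 180)"
    w=o["tool_rot"]; M=R.from_quat([w[1],w[2],w[3],w[0]])
    cur=np.degrees(np.arctan2(*M.as_matrix()[[1,0],1])); d=(az-cur+90)%180-90
    a=np.radians(cur+d); y=np.array([np.cos(a),np.sin(a),0]); z=np.array([0,0,-1.])
    G=R.from_matrix(np.c_[np.cross(y,z),y,z])
    return np.round(M.inv().apply(np.asarray(P)-o["eef_pos"]),4),np.round(np.degrees((M.inv()*G).as_rotvec())/5,3)
E
python3 - <<'E'
from h import *
from station import bot
T,S=load("top0"),load("side0"); np.set_printoptions(precision=4,suppress=True)
print("cup rim",tri(T,(273.8,230.5),S,(264.8,199.1)),"nut",tri(T,(303.5,169.5),S,(318.5,212)))
a=blob(T["img"],(8,170,90),(22,255,255),(298,286),25)
b=np.array([plane(T,p,.026) for p in cv2.boxPoints(cv2.minAreaRect(a))]);print("rosin",b.mean(0)); e=np.diff(b[:,:2],axis=0)
print(np.linalg.norm(e,axis=1),np.degrees(np.arctan2(e[:,1],e[:,0])))
print("black",plane(T,(233,178),.03),"varn",plane(T,(143,149),.1),"plane",plane(T,(388,159),.028))
print(go(bot.get_obs(),(.451,.064,.15),55.7))
E
```

```text
cup rim (array([ 0.557 , -0.0077,  0.0802]), np.float64(0.0012379254030259752)) nut (array([ 0.6843, -0.0677,  0.0635]), np.float64(0.00039528000483435603))
rosin [ 0.4417 -0.0612  0.026 ]
[0.0512 0.028  0.0512] [ -49.4459 -138.9576  130.4298]
black [0.6693 0.0792 0.03  ] varn [0.7126 0.2532 0.1   ] plane [ 0.7169 -0.2533  0.028 ]
(array([-0.4084, -0.4726,  0.0812]), array([-0.019,  0.004,  3.218]))
```

Request:
{"fn": "servo_tool", "kwargs": {
  "motion": [
    [[-0.408,-0.473,0.08,0,0,3.22,1],[-0.408,-0.473,0.08,0,0,3.22,1],[-0.408,-0.473,0.08,0,0,3.22,1],[-0.408,-0.473,0.08,0,0,3.22,1],[-0.408,-0.473,0.08,0,0,3.22,1],[-0.408,-0.473,0.08,0,0,3.22,1],[-0.408,-0.473,0.08,0,0,3.22,1],[-0.408,-0.473,0.08,0,0,3.22,1],[-0.408,-0.473,0.08,0,0,3.22,1],[-0.408,-0.473,0.08,0,0,3.22,1],[-0.408,-0.473,0.08,0,0,3.22,1],[-0.408,-0.473,0.08,0,0,3.22,1],[-0.408,-0.473,0.08,0,0,3.22,1],[-0.408,-0.473,0.08,0,0,3.22,1],[-0.408,-0.473,0.08,0,0,3.22,1],[-0.408,-0.473,0.08,0,0,3.22,1],[-0.408,-0.473,0.08,0,0,3.22,1],[-0.408,-0.473,0.08,0,0,3.22,1],[-0.408,-0.473,0.08,0,0,3.22,1],[-0.408,-0.473,0.08,0,0,3.22,1]]
  ],
  "grip_force": 25
}}

```text
t: 1.77
eef_pos: [0.4503, 0.0662, 0.1513]
tool_rot: [-0.0, 0.293, 0.956, 0.0]
contact_force: [0.2, 1.0, 0.7]
gripper_width: 0.999
grasp_force: 0.0
```

Run:
```python
from h import *
from station import bot
c=bot.read_camera("wrist"); np.savez("pics/w1.npz",**c); cv2.imwrite("pics/w1.png",c["img"][...,::-1])
np.set_printoptions(precision=4,suppress=True)
o=bot.get_obs(); print(o["t"],o["eef_pos"],o["gripper_width"],c["pose"])
p=proj(c,(.451,.064,.03)); print(p)
a=blob(c["img"],(25,170,60),(35,255,255),p,120)
(x,y),r=cv2.minEnclosingCircle(a); print(x,y,r, plane(c,(x,y),.03), cv2.fitEllipse(a))
print(go(o,(.451,.064,.004),55.7))
```

```text
1.8167 [0.4503 0.0661 0.1514] 0.9971236930201457 [[ 0.5615  0.7879  0.2529  0.3851]
 [ 0.8275 -0.5348 -0.1711  0.1102]
 [ 0.0004  0.3054 -0.9522  0.2947]
 [ 0.      0.      0.      1.    ]]
[280.7373 203.3748]
282.81085205078125 201.58277893066406 26.056806564331055 [0.4507 0.0664 0.03  ] ((287.107421875, 196.33277893066406), (35.04819107055664, 53.94938659667969), 127.74772644042969)
(array([-0.0018, -0.0014,  0.1474]), array([ 0.005, -0.004,  0.033]))
```

View pics/w1.png

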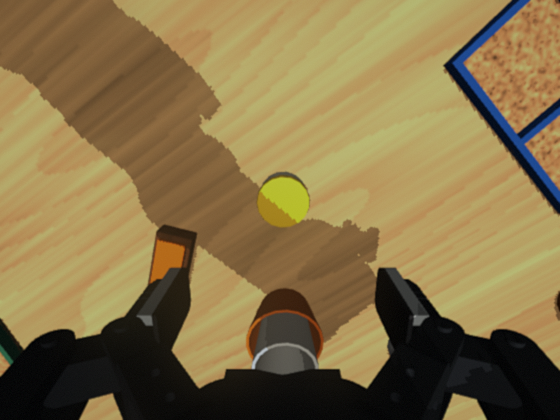

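The wrist picture shows the yellow lid centred at (283,202). That puts it at (0.4507, 0.0664), right under the tool, with the fingers clear of the rosin and cup.

Request:
{"fn": "servo_tool", "kwargs": {
  "motion": [
    [[0,0,0.04,0,0,0,0.9],[0,0,0.08,0,0,0,0.9],[0,0,0.12,0,0,0,0.9],[0,0,0.146,0,0,0,0.9],[0,0,0.146,0,0,0,0.9],[0,0,0.146,0,0,0,0.9],[0,0,0.146,0,0,0,0.3],[0,0,0.146,0,0,0,0.3],[0,0,0.146,0,0,0,0.3],[0,0,0.146,0,0,0,0.3],[0,0,0.146,0,0,0,0.3],[0,0,0.146,0,0,0,0.3],[0,0,0.146,0,0,0,0.3],[0,0,0.146,0,0,0,0.3],[0,0,0.12,0,0,0,0.3],[0,0,0.08,0,0,0,0.3],[0,0,0.04,0,0,0,0.3],[0,0,0.04,0,0,0,0.3],[0,0,0.04,0,0,0,0.3],[0,0,0.04,0,0,0,0.3]]
  ],
  "grip_force": 30
}}

```text
t: 3.48
eef_pos: [0.4507, 0.0648, 0.1121]
tool_rot: [0.001, 0.295, 0.956, 0.001]
contact_force: [-1.1, 0.1, -1.1]
gripper_width: 0.519
grasp_force: 31.3
```

Run:
```python
from h import *
from station import bot
o=bot.get_obs(); print(o["eef_pos"],o["gripper_width"],o["grasp_force"])
u=np.array([np.cos(np.radians(10.7)),np.sin(np.radians(10.7))]); b=np.array([.5165,.301])
for s in (1,-1): print(b+.045*s*u, go(o,(*(b+.045*s*u),.11),55.7))
```

```text
[0.45068465 0.06479565 0.11207949] 0.5193882090031137 31.302854418754578
[0.56071758 0.309355  ] (array([0.0468, 0.264 , 0.0026]), array([0.022, 0.006, 0.003]))
[0.47228242 0.292645  ] (array([0.1105, 0.2004, 0.0024]), array([0.022, 0.006, 0.003]))
```

Request:
{"fn": "servo_tool", "kwargs": {
  "motion": [
    [[0.047,0.264,0,0,0,0,0.3],[0.047,0.264,0,0,0,0,0.3],[0.047,0.264,0,0,0,0,0.3],[0.047,0.264,0,0,0,0,0.3],[0.047,0.264,0,0,0,0,0.3],[0.047,0.264,0,0,0,0,0.3],[0.047,0.264,0,0,0,0,0.3],[0.047,0.264,0,0,0,0,0.3],[0.047,0.264,0,0,0,0,0.3],[0.047,0.264,0,0,0,0,0.3],[0.047,0.264,0,0,0,0,0.3]]
  ]
}}

```text
t: 4.4
eef_pos: [0.5601, 0.3067, 0.1105]
tool_rot: [-0.001, 0.296, 0.955, -0.001]
contact_force: [0.8, 0.2, -1.6]
gripper_width: 0.523
grasp_force: 31.3
```

Run:
```python
from h import *
from station import bot
c=bot.read_camera("wrist"); np.savez("pics/w2.npz",**c)
o=bot.get_obs(); print(o["eef_pos"],o["gripper_width"])
im=c["img"][...,::-1].copy(); u=np.array([np.cos(np.radians(10.7)),np.sin(np.radians(10.7))]);v=np.array([-u[1],u[0]]); b=np.array([.5165,.301])
q=[proj(c,(*(b+s*.093*u+t*.048*v),.016)) for s,t in((1,1),(1,-1),(-1,-1),(-1,1))]
cv2.polylines(im,[np.int32(q)],True,(0,0,255),1); cv2.imwrite("pics/w2.png",im)
print(go(o,(.5607,.3094,.009),55.7))
```

```text
[0.56030384 0.30693165 0.11085858] 0.5223574705777383
(array([0.001 , 0.0024, 0.1019]), array([-0.019, -0.003, -0.026]))
```

View pics/w2.png

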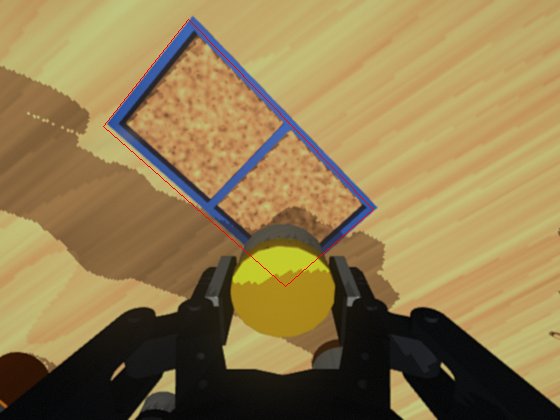

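The tin is held level in the pads. The drawn tray outline fits the blue tray within about 2–3 mm (corner seen at (110,125), drawn at (104,126)). Lowering and releasing.

Request:
{"fn": "servo_tool", "kwargs": {
  "motion": [
    [[0,0.002,0.03,0,0,0,0.3],[0,0.002,0.06,0,0,0,0.3],[0,0.002,0.085,0,0,0,0.3],[0,0.002,0.095,0,0,0,0.3],[0,0.002,0.1,0,0,0,0.3],[0,0.002,0.1,0,0,0,0.3],[0,0.002,0.1,0,0,0,0.3],[0,0.002,0.1,0,0,0,0.62],[0,0.002,0.1,0,0,0,0.62],[0,0.002,0.1,0,0,0,0.62],[0,0.002,0.1,0,0,0,0.62],[0,0.002,0.08,0,0,0,0.62],[0,0.002,0.04,0,0,0,0.62],[0,0.002,0,0,0,0,0.9],[0,0,-0.04,0,0,0,0.9],[0,0,-0.04,0,0,0,0.9],[0,0,-0.04,0,0,0,0.9]]
  ]
}}

```text
t: 5.87
eef_pos: [0.5624, 0.3098, 0.1545]
tool_rot: [0.002, 0.295, 0.955, 0.002]
contact_force: [-0.6, 0.5, -0.4]
gripper_width: 0.9
grasp_force: 0.0
```

Run:
```python
from h import *
from station import bot
o=bot.get_obs(); print(o["eef_pos"],o["gripper_width"])
print(go(o,(.4417,-.0605,.15),40.5))
```

```text
[0.56239213 0.30981489 0.15445321] 0.8995302309376626
(array([-0.1091, -0.3739,  0.0025]), array([0.069, 0.014, 3.036]))
```

Request:
{"fn": "servo_tool", "kwargs": {
  "motion": [
    [[-0.109,-0.374,0,0,0,3.04,0.9],[-0.109,-0.374,0,0,0,3.04,0.9],[-0.109,-0.374,0,0,0,3.04,0.9],[-0.109,-0.374,0,0,0,3.04,0.9],[-0.109,-0.374,0,0,0,3.04,0.9],[-0.109,-0.374,0,0,0,3.04,0.9],[-0.109,-0.374,0,0,0,3.04,0.9],[-0.109,-0.374,0,0,0,3.04,0.9],[-0.109,-0.374,0,0,0,3.04,0.9],[-0.109,-0.374,0,0,0,3.04,0.9],[-0.109,-0.374,0,0,0,3.04,0.9],[-0.109,-0.374,0,0,0,3.04,0.9],[-0.109,-0.374,0,0,0,3.04,0.9],[-0.109,-0.374,0,0,0,3.04,0.9]]
  ]
}}

```text
t: 7.03
eef_pos: [0.4402, -0.0599, 0.1509]
tool_rot: [-0.0, 0.418, 0.909, -0.0]
contact_force: [0.7, 0.6, 0.1]
gripper_width: 0.903
grasp_force: 0.0
```

Run:
```python
from h import *
from station import bot
np.set_printoptions(precision=4,suppress=True)
c=bot.read_camera("wrist"); np.savez("pics/w3.npz",**c); cv2.imwrite("pics/w3.png",c["img"][...,::-1])
o=bot.get_obs(); print(o["eef_pos"])
p=proj(c,(.4417,-.0605,.026))
a=blob(c["img"],(5,175,60),(21,255,255),p,60); r=cv2.minAreaRect(a); b=np.array([plane(c,q,.026) for q in cv2.boxPoints(r)]); e=np.diff(b[:,:2],axis=0)
print(p,r,b.mean(0),np.linalg.norm(e,axis=1),np.degrees(np.arctan2(e[:,1],e[:,0])))
T=load("top0"); print("tri",tri(T,(297.9,286.8),c,r[0]))
print(go(o,(*b.mean(0)[:2],.004),40.5))
t=bot.read_camera("top"); np.savez("pics/top1.npz",**t); cv2.imwrite("pics/w3.png",np.hstack([c["img"],cv2.resize(t["img"][190:310,80:180],None,fx=2.3,fy=3.5)])[...,::-1])
```

```text
[ 0.4403 -0.0599  0.151 ]
[283.3725 201.6923] ((285.5, 200.5), (57.0, 31.0), 90.0) [ 0.4429 -0.059   0.026 ] [0.0263 0.0518 0.0278] [  40.6176  -48.369  -139.3789]
tri (array([ 0.4421, -0.0601,  0.0243]), np.float64(0.002734008596920343))
(array([-0.001 ,  0.0026,  0.147 ]), array([-0.005, -0.003,  0.03 ]))
```

View pics/w3.png

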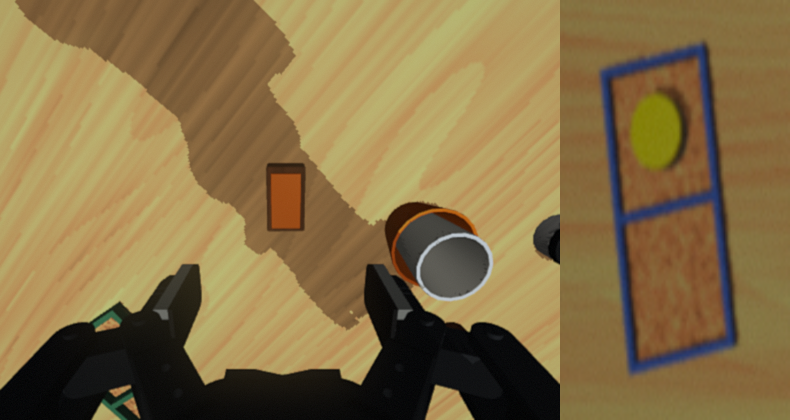

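The wrist picture shows the rosin centred at (285,200), aligned with the fingers. The crop shows the yellow tin flat in the far blue compartment.

Request:
{"fn": "servo_tool", "kwargs": {
  "motion": [
    [[-0.001,0.0025,0.04,0,0,0,0.7],[-0.001,0.0025,0.08,0,0,0,0.7],[-0.001,0.0025,0.12,0,0,0,0.7],[-0.001,0.0025,0.148,0,0,0,0.7],[-0.001,0.0025,0.148,0,0,0,0.7],[-0.001,0.0025,0.148,0,0,0,0.7],[-0.001,0.0025,0.148,0,0,0,0.2],[-0.001,0.0025,0.148,0,0,0,0.2],[-0.001,0.0025,0.148,0,0,0,0.2],[-0.001,0.0025,0.148,0,0,0,0.2],[-0.001,0.0025,0.148,0,0,0,0.2],[-0.001,0.0025,0.148,0,0,0,0.2],[-0.001,0.0025,0.148,0,0,0,0.2],[-0.001,0.0025,0.148,0,0,0,0.2],[-0.001,0.0025,0.12,0,0,0,0.2],[-0.001,0.0025,0.08,0,0,0,0.2],[-0.001,0.0025,0.04,0,0,0,0.2],[-0.001,0.0025,0,0,0,0,0.2],[-0.001,0.0025,0,0,0,0,0.2],[-0.001,0.0025,0,0,0,0,0.2]]
  ],
  "grip_force": 35
}}

```text
t: 8.8
eef_pos: [0.4444, -0.06, 0.1543]
tool_rot: [0.003, 0.418, 0.908, 0.003]
contact_force: [-0.6, -0.2, -1.6]
gripper_width: 0.384
grasp_force: 35.8
```

Run:
```python
from h import *
from station import bot
o=bot.get_obs(); print(o["eef_pos"],o["gripper_width"],o["grasp_force"])
for az in (10.7,100.7): print(go(o,(.4733,.2935,.15),az))
```

```text
[ 0.44439921 -0.06003372  0.154345  ] 0.3835142622225577 35.80920696258545
(array([0.25  , 0.2517, 0.0054]), array([0.089, 0.011, 5.965]))
(array([0.25  , 0.2517, 0.0054]), array([  0.057,   0.073, -12.035]))
```

Request:
{"fn": "servo_tool", "kwargs": {
  "motion": [
    [[0.25,0.251,0,0,0,5.96,0.2],[0.25,0.251,0,0,0,5.96,0.2],[0.25,0.251,0,0,0,5.96,0.2],[0.25,0.251,0,0,0,5.96,0.2],[0.25,0.251,0,0,0,5.96,0.2],[0.25,0.251,0,0,0,5.96,0.2],[0.25,0.251,0,0,0,5.96,0.2],[0.25,0.251,0,0,0,5.96,0.2],[0.25,0.251,0,0,0,5.96,0.2],[0.25,0.251,0,0,0,5.96,0.2],[0.25,0.251,0,0,0,5.96,0.2],[0.25,0.251,0,0,0,5.96,0.2],[0.25,0.251,0,0,0,5.96,0.2],[0.25,0.251,0,0,0,5.96,0.2]]
  ]
}}

```text
t: 9.97
eef_pos: [0.471, 0.2907, 0.151]
tool_rot: [-0.0, 0.639, 0.769, -0.0]
contact_force: [1.5, -1.1, -1.7]
gripper_width: 0.388
grasp_force: 35.8
```

Run:
```python
from h import *
from station import bot
c=bot.read_camera("wrist"); np.savez("pics/w4.npz",**c)
o=bot.get_obs(); print(o["eef_pos"],o["gripper_width"])
u=np.array([np.cos(np.radians(10.7)),np.sin(np.radians(10.7))]);v=np.array([-u[1],u[0]]); b=np.array([.5165,.301])
im=c["img"][...,::-1].copy()
q=[proj(c,(*(b+s*.093*u+t*.048*v),.016)) for s,t in((0,1),(0,-1),(-1,-1),(-1,1))]
cv2.polylines(im,[np.int32(q)],True,(0,0,255),1); cv2.imwrite("pics/w4.png",im)
print(go(o,(.4733,.2935,.009),10.7))
```

```text
[0.47101817 0.29096182 0.15118251] 0.3866305559797342
(array([0.0021, 0.0028, 0.1422]), array([-0.007,  0.003, -0.029]))
```

View pics/w4.png

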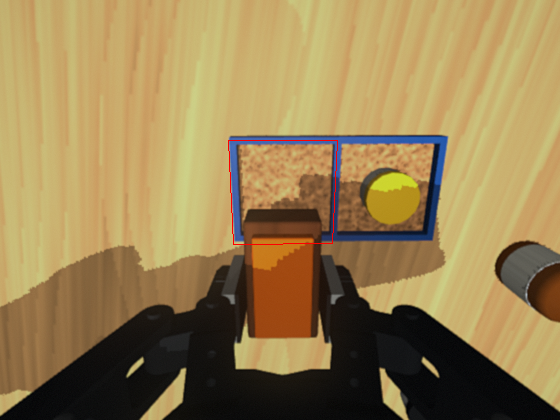

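The wrist picture shows the rosin gripped squarely, with the drawn near compartment (231–336, 140–243) about 2 mm off the real one. I nudge by that and lower.

Request:
{"fn": "servo_tool", "kwargs": {
  "motion": [
    [[0.003,0.003,0.04,0,0,0,0.2],[0.003,0.003,0.08,0,0,0,0.2],[0.003,0.003,0.115,0,0,0,0.2],[0.003,0.003,0.132,0,0,0,0.2],[0.003,0.003,0.139,0,0,0,0.2],[0.003,0.003,0.142,0,0,0,0.2],[0.003,0.003,0.142,0,0,0,0.2],[0.003,0.003,0.142,0,0,0,0.2],[0.003,0.003,0.142,0,0,0,0.5],[0.003,0.003,0.142,0,0,0,0.5],[0.003,0.003,0.142,0,0,0,0.5],[0.003,0.003,0.142,0,0,0,0.5],[0.003,0.003,0.12,0,0,0,0.5],[0.003,0.003,0.08,0,0,0,0.5],[0.003,0.003,0.04,0,0,0,0.8],[0.003,0.003,0,0,0,0,0.8],[0.003,0.003,-0.04,0,0,0,0.8],[0.003,0.003,-0.04,0,0,0,0.8],[0.003,0.003,-0.04,0,0,0,0.8]]
  ]
}}

```text
t: 11.6
eef_pos: [0.4747, 0.2971, 0.194]
tool_rot: [0.0, 0.638, 0.77, 0.003]
contact_force: [-1.5, 0.3, -0.5]
gripper_width: 0.802
grasp_force: 0.0
```

Run:
```python
from h import *
from station import bot
o=bot.get_obs(); print(o["eef_pos"],o["gripper_width"])
print(go(o,(.557,-.0077,.18),10))
```

```text
[0.47473304 0.29712059 0.1939906 ] 0.8016159007643062
(array([-0.3148,  0.0242,  0.013 ]), array([ 0.052, -0.04 ,  0.139]))
```

Request:
{"fn": "servo_tool", "kwargs": {
  "motion": [
    [[-0.315,0.024,0,0,0,0,0.9],[-0.315,0.024,0,0,0,0,0.9],[-0.315,0.024,0,0,0,0,0.9],[-0.315,0.024,0,0,0,0,0.9],[-0.315,0.024,0,0,0,0,0.9],[-0.315,0.024,0,0,0,0,0.9],[-0.315,0.024,0,0,0,0,0.9],[-0.315,0.024,0,0,0,0,0.9],[-0.315,0.024,0,0,0,0,0.9],[-0.315,0.024,0,0,0,0,0.9],[-0.315,0.024,0,0,0,0,1],[-0.315,0.024,0,0,0,0,1]]
  ]
}}

```text
t: 12.6
eef_pos: [0.5548, -0.0073, 0.1905]
tool_rot: [-0.001, 0.637, 0.771, -0.0]
contact_force: [0.4, 1.1, -0.5]
gripper_width: 1.004
grasp_force: 0.0
```

Run:
```python
from h import *
from station import bot
c=bot.read_camera("wrist"); np.savez("pics/w5.npz",**c)
o=bot.get_obs(); print(o["eef_pos"],proj(c,(.557,-.0077,.084)))
t=bot.read_camera("top"); np.savez("pics/top2.npz",**t); cv2.imwrite("pics/w5.png",np.hstack([c["img"],cv2.resize(t["img"][190:310,80:180],None,fx=2.3,fy=3.5)])[...,::-1])
```

```text
[ 0.55494845 -0.00716101  0.19068565] [285.44619102 207.42790899]
```

View pics/w5.png

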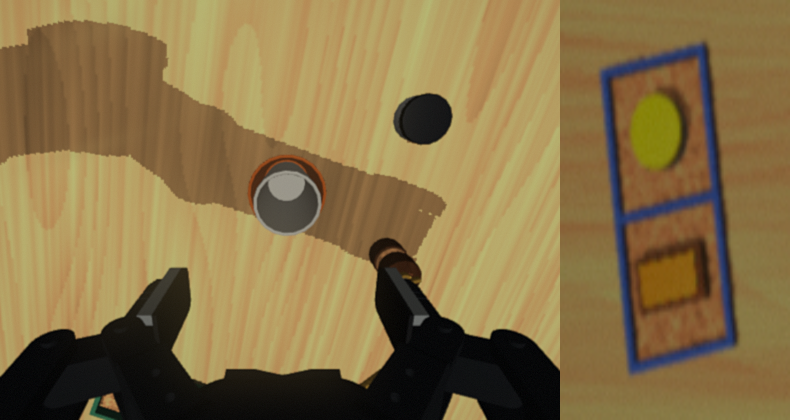

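The wrist picture shows the white rim as a circle centred at (287,202) with radius 35 px, and the clamp at lower right. The rosin lies flat in the near blue compartment. Checking the cup height across two views.

Run:
```python
from h import *
from station import bot
np.set_printoptions(precision=4,suppress=True)
T,S,c=load("top0"),load("side0"),load("w5")
print(tri(T,(273.8,230.5),c,(287,202)),tri(S,(264.8,199.1),c,(287,202)),plane(c,(287,202),.084))
P=plane(c,(287,202),.084); print(go(bot.get_obs(),(P[0],P[1],.056),9.5))
```

```text
(array([ 0.5578, -0.0079,  0.0671]), np.float64(0.0014482416379046157)) (array([ 0.5581, -0.0049,  0.0773]), np.float64(0.0005156890260958279)) [ 0.5574 -0.0029  0.084 ]
(array([0.0038, 0.0032, 0.1349]), array([-0.009, -0.006,  0.269]))
```

Request:
{"fn": "servo_tool", "kwargs": {
  "motion": [
    [[0.002,0.003,0.04,0,0,0,1],[0.002,0.003,0.08,0,0,0,1],[0.002,0.003,0.11,0,0,0,1],[0.002,0.003,0.13,0,0,0,1],[0.002,0.003,0.136,0,0,0,1],[0.002,0.003,0.136,0,0,0,1],[0.002,0.003,0.136,0,0,0,1],[0.002,0.003,0.136,0,0,0,0.4],[0.002,0.003,0.136,0,0,0,0.4],[0.002,0.003,0.136,0,0,0,0.4],[0.002,0.003,0.136,0,0,0,0.4],[0.002,0.003,0.136,0,0,0,0.4],[0.002,0.003,0.136,0,0,0,0.4],[0.002,0.003,0.136,0,0,0,0.4],[0.002,0.003,0.134,0,0,0,0.4],[0.002,0.003,0.13,0,0,0,0.4],[0.002,0.003,0.126,0,0,0,0.4],[0.002,0.003,0.122,0,0,0,0.4],[0.002,0.003,0.118,0,0,0,0.4],[0.002,0.003,0.118,0,0,0,0.4]]
  ],
  "grip_force": 25
}}

```text
t: 14.37
eef_pos: [0.5585, -0.0065, 0.0742]
tool_rot: [0.0, 0.638, 0.77, 0.001]
contact_force: [-0.9, 0.4, -0.6]
gripper_width: 0.645
grasp_force: 26.5
```

Run:
```python
from h import *
from station import bot
c=bot.read_camera("side"); np.savez("pics/s6.npz",**c)
o=bot.get_obs(); print(o["eef_pos"],o["gripper_width"])
cv2.imwrite("pics/s6.png",cv2.convertScaleAbs(cv2.resize(c["img"][110:270,190:350],None,fx=3,fy=3,interpolation=cv2.INTER_CUBIC)[...,::-1],alpha=1.7))
```

```text
[ 0.5583479  -0.00642545  0.07382139] 0.6389831200337286
```

View pics/s6.png

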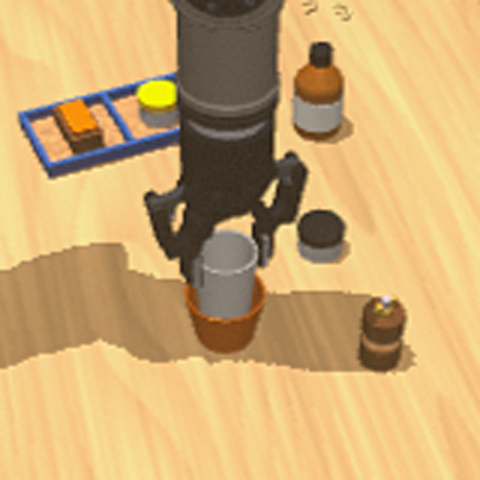

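The side view shows the white cup rising out of the orange cup, which stays put. The blue tray is complete. I lift fully and carry the cup to the far green compartment.

Request:
{"fn": "servo_tool", "kwargs": {
  "motion": [
    [[0,0,-0.03,0,0,0,0.4],[0,0,-0.065,0,0,0,0.4],[0,0,-0.1,0,0,0,0.4],[-0.323,-0.112,-0.1,0,0,0,0.4],[-0.323,-0.112,-0.1,0,0,0,0.4],[-0.323,-0.112,-0.1,0,0,0,0.4],[-0.323,-0.112,-0.1,0,0,0,0.4],[-0.323,-0.112,-0.1,0,0,0,0.4],[-0.323,-0.112,-0.1,0,0,0,0.4],[-0.323,-0.112,-0.1,0,0,0,0.4],[-0.323,-0.112,-0.1,0,0,0,0.4],[-0.323,-0.112,-0.1,0,0,0,0.4],[-0.323,-0.112,-0.1,0,0,0,0.4],[-0.323,-0.112,-0.1,0,0,0,0.4],[-0.323,-0.112,-0.1,0,0,0,0.4],[-0.323,-0.112,-0.1,0,0,0,0.4]]
  ]
}}

```text
t: 15.75
eef_pos: [0.5087, -0.3424, 0.1729]
tool_rot: [-0.001, 0.637, 0.771, 0.0]
contact_force: [0.1, -0.1, -0.4]
gripper_width: 0.643
grasp_force: 26.9
```

Run:
```python
from h import *
from station import bot
c=bot.read_camera("wrist"); np.savez("pics/w7.npz",**c)
o=bot.get_obs(); print(o["eef_pos"],o["gripper_width"])
u=np.array([np.cos(np.radians(-14.1)),np.sin(np.radians(-14.1))]);v=np.array([-u[1],u[0]]); b=np.array([.465,-.3335])
im=c["img"][...,::-1].copy()
q=[proj(c,(*(b+s*.093*u+t*.048*v),.016)) for s,t in((1,1),(1,-1),(-1,-1),(-1,1))]
cv2.polylines(im,[np.int32(q)],True,(0,0,255),1); cv2.imwrite("pics/w7.png",im)
print(go(o,(*(b+.045*u),.055),11))
```

```text
[ 0.50873724 -0.34253304  0.17305131] 0.644123006785758
(array([-0.002 , -0.0005,  0.118 ]), array([ 0.002, -0.013, -0.027]))
```

View pics/w7.png

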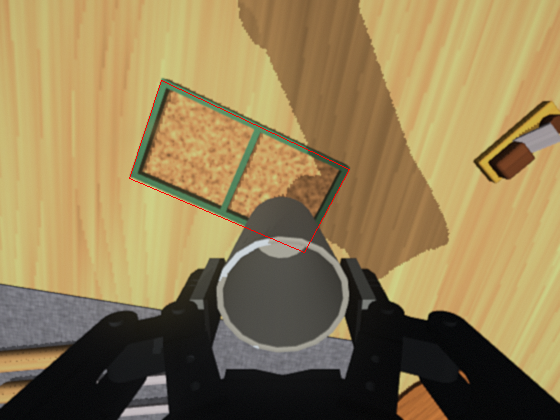

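The wrist picture shows the cup held upright, with the green tray matching its drawn outline within about 2 mm. Lowering.

Request:
{"fn": "servo_tool", "kwargs": {
  "motion": [
    [[0,0,0.035,0,0,0,0.4],[0,0,0.07,0,0,0,0.4],[0,0,0.095,0,0,0,0.4],[0,0,0.108,0,0,0,0.4],[0,0,0.113,0,0,0,0.4],[0,0,0.1165,0,0,0,0.4],[0,0,0.1165,0,0,0,0.4],[0,0,0.1165,0,0,0,0.4],[0,0,0.1165,0,0,0,0.9],[0,0,0.1165,0,0,0,0.9],[0,0,0.1165,0,0,0,0.9],[0,0,0.1165,0,0,0,0.9],[0,0,0.1165,0,0,0,0.9],[0,0,0.09,0,0,0,0.9],[0,0,0.05,0,0,0,0.9],[0,0,0.01,0,0,0,0.9],[0,0,-0.02,0,0,0,0.9],[0,0,-0.02,0,0,0,0.9]]
  ]
}}

```text
t: 17.3
eef_pos: [0.5105, -0.3475, 0.1999]
tool_rot: [0.005, 0.638, 0.77, 0.001]
contact_force: [1.3, -1.3, 0.2]
gripper_width: 0.899
grasp_force: 0.0
```

Run:
```python
from h import *
from station import bot
np.set_printoptions(precision=4,suppress=True)
o=bot.get_obs(); print(o["eef_pos"],o["gripper_width"])
T,S,c=load("top0"),load("side0"),load("w5")
print(tri(S,(318.5,212),c,(412,272)))
print(go(o,(.684,-.0677,.19),-14))
```

```text
[ 0.5105 -0.3475  0.1999] 0.8992786735462324
(array([ 0.6904, -0.0584,  0.0544]), np.float64(0.004409446339068201))
(array([0.243 , 0.2221, 0.0102]), array([0.11 , 0.054, 4.929]))
```

Request:
{"fn": "servo_tool", "kwargs": {
  "motion": [
    [[0.241,0.221,0,0,0,-13,0.9],[0.241,0.221,0,0,0,-13,0.9],[0.241,0.221,0,0,0,-13,0.9],[0.241,0.221,0,0,0,-13,0.9],[0.241,0.221,0,0,0,-13,0.9],[0.241,0.221,0,0,0,-13,0.9],[0.241,0.221,0,0,0,-13,0.9],[0.241,0.221,0,0,0,-13,0.9],[0.241,0.221,0,0,0,-13,0.9],[0.241,0.221,0,0,0,-13,0.9],[0.241,0.221,0,0,0,-13,0.9],[0.241,0.221,0,0,0,-13,0.9],[0.241,0.221,0,0,0,-13,0.9],[0.241,0.221,0,0,0,-13,0.9],[0.241,0.221,0,0,0,-13,0.9]]
  ]
}}

```text
t: 18.55
eef_pos: [0.68, -0.0677, 0.1934]
tool_rot: [0.0, 0.126, 0.992, -0.0]
contact_force: [0.5, 0.4, -0.2]
gripper_width: 0.904
grasp_force: 0.0
```

Run:
```python
from h import *
from station import bot
c=bot.read_camera("wrist"); np.savez("pics/w8.npz",**c)
o=bot.get_obs(); print(o["eef_pos"],proj(c,(.684,-.0677,.066)),proj(c,(.684,-.0677,0)))
t=bot.read_camera("top"); np.savez("pics/top3.npz",**t); cv2.imwrite("pics/w8.png",np.hstack([c["img"],cv2.resize(t["img"][210:330,380:480],None,fx=2.3,fy=3.5)])[...,::-1])
print(go(o,(.684,-.0677,.028),75.9))
```

```text
[ 0.68009769 -0.06742158  0.19338671] [283.47908258 203.44954409] [283.28784766 185.58727095]
(array([-0.0038,  0.0007,  0.1654]), array([-0.001,  0.001, -0.061]))
```

View pics/w8.png

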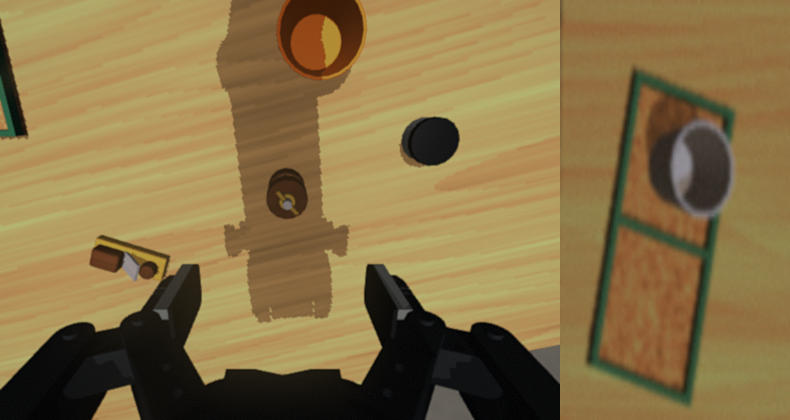

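The nut is at (287,203) against a predicted (283,203), so the clamp sits about 1 mm off. The crop shows the white cup standing in the far green compartment, with its lean fitting perspective. The orange cup is still in place.

Request:
{"fn": "servo_tool", "kwargs": {
  "motion": [
    [[-0.004,0.002,0.04,0,0,0,0.9],[-0.004,0.002,0.08,0,0,0,0.9],[-0.004,0.002,0.12,0,0,0,0.9],[-0.004,0.002,0.15,0,0,0,0.9],[-0.004,0.002,0.167,0,0,0,0.9],[-0.004,0.002,0.167,0,0,0,0.9],[-0.004,0.002,0.167,0,0,0,0.9],[-0.004,0.002,0.167,0,0,0,0.2],[-0.004,0.002,0.167,0,0,0,0.2],[-0.004,0.002,0.167,0,0,0,0.2],[-0.004,0.002,0.167,0,0,0,0.2],[-0.004,0.002,0.167,0,0,0,0.2],[-0.004,0.002,0.167,0,0,0,0.2],[-0.004,0.002,0.167,0,0,0,0.2],[-0.004,0.002,0.167,0,0,0,0.2],[-0.004,0.002,0.14,0,0,0,0.2],[-0.004,0.002,0.1,0,0,0,0.2],[-0.004,0.002,0.06,0,0,0,0.2],[-0.004,0.002,0.02,0,0,0,0.2],[-0.004,0.002,0.02,0,0,0,0.2]]
  ],
  "grip_force": 40
}}

```text
t: 20.32
eef_pos: [0.6896, -0.067, 0.1832]
tool_rot: [0.007, 0.125, 0.992, 0.001]
contact_force: [2.1, -0.3, 0.3]
gripper_width: 0.428
grasp_force: 40.6
```

Run:
```python
from h import *
from station import bot
o=bot.get_obs(); print(o["eef_pos"],o["gripper_width"],o["grasp_force"])
print(go(o,(.4214,-.3215,.175),75.9))
```

```text
[ 0.6895924  -0.0669504   0.18316796] 0.4279582065195269 40.56417524814606
(array([ 0.1969, -0.3131,  0.0043]), array([ 0.038,  0.164, -0.048]))
```

Request:
{"fn": "servo_tool", "kwargs": {
  "motion": [
    [[0,0,0,0,0,0,0.2],[0.191,-0.313,0,0,0,0,0.2],[0.191,-0.313,0,0,0,0,0.2],[0.191,-0.313,0,0,0,0,0.2],[0.191,-0.313,0,0,0,0,0.2],[0.191,-0.313,0,0,0,0,0.2],[0.191,-0.313,0,0,0,0,0.2],[0.191,-0.313,0,0,0,0,0.2],[0.191,-0.313,0,0,0,0,0.2],[0.191,-0.313,0,0,0,0,0.2],[0.191,-0.313,0,0,0,0,0.2],[0.191,-0.313,0,0,0,0,0.2],[0.191,-0.313,0,0,0,0,0.2],[0.191,-0.313,0,0,0,0,0.2],[0.191,-0.313,0,0,0,0,0.2]]
  ]
}}

```text
t: 21.57
eef_pos: [0.4232, -0.3206, 0.1728]
tool_rot: [-0.0, 0.123, 0.992, 0.0]
contact_force: [0.5, 0.3, -0.8]
gripper_width: 0.431
grasp_force: 40.6
```

Run:
```python
from h import *
from station import bot
c=bot.read_camera("wrist"); np.savez("pics/w9.npz",**c)
o=bot.get_obs(); print(o["eef_pos"],o["gripper_width"])
s=bot.read_camera("side"); np.savez("pics/s9.npz",**s)
cv2.imwrite("pics/w9.png",np.hstack([c["img"][:,150:500],cv2.convertScaleAbs(cv2.resize(s["img"][190:370,170:340],(397,420)),alpha=1.5)])[...,::-1])
print(go(o,(.4214,-.3215,.032),75.9))
```

```text
[ 0.4231651  -0.32078994  0.17292587] 0.4319342925212383
(array([ 0.0015, -0.0012,  0.1409]), array([ 0.004, -0.005, -0.013]))
```

View pics/w9.png

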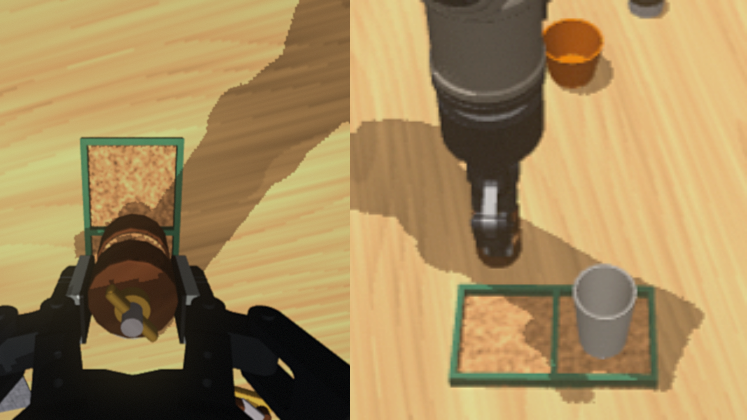

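The cup stands upright in the far green compartment, and the clamp hangs upright over the near one. Lowering.

Request:
{"fn": "servo_tool", "kwargs": {
  "motion": [
    [[0.001,-0.001,0.04,0,0,0,0.2],[0.001,-0.001,0.08,0,0,0,0.2],[0.001,-0.001,0.115,0,0,0,0.2],[0.001,-0.001,0.132,0,0,0,0.2],[0.001,-0.001,0.138,0,0,0,0.2],[0.001,-0.001,0.1405,0,0,0,0.2],[0.001,-0.001,0.1405,0,0,0,0.2],[0.001,-0.001,0.1405,0,0,0,0.2],[0.001,-0.001,0.1405,0,0,0,0.2],[0.001,-0.001,0.1405,0,0,0,0.8],[0.001,-0.001,0.1405,0,0,0,0.8],[0.001,-0.001,0.1405,0,0,0,0.8],[0.001,-0.001,0.1405,0,0,0,0.8],[0.001,-0.001,0.1405,0,0,0,0.8],[0.001,-0.001,0.12,0,0,0,0.8],[0.001,-0.001,0.08,0,0,0,0.8],[0.001,-0.001,0.04,0,0,0,0.8],[0.001,-0.001,0,0,0,0,0.8],[0.001,-0.001,-0.05,0,0,0,0.8],[0.001,-0.001,-0.08,0,0,0,0.8]]
  ]
}}

```text
t: 23.33
eef_pos: [0.4206, -0.3228, 0.2557]
tool_rot: [0.0, 0.125, 0.992, -0.0]
contact_force: [0.8, -0.2, 0.3]
gripper_width: 0.797
grasp_force: 0.0
```

Request:
{"fn": "servo_tool", "kwargs": {
  "motion": [
    [[0,0.1,-0.02,0,0,0,0.8],[0,0.1,-0.02,0,0,0,0.8],[0,0.1,-0.02,0,0,0,0.8],[0,0.1,-0.02,0,0,0,0.8],[0,0.1,-0.02,0,0,0,0.8],[0,0.1,-0.02,0,0,0,0.8],[0,0.1,-0.02,0,0,0,0.8],[0,0.1,-0.02,0,0,0,0.8]]
  ]
}}

```text
t: 24.0
eef_pos: [0.445, -0.2271, 0.2729]
tool_rot: [-0.0, 0.126, 0.992, -0.0]
contact_force: [-0.7, -0.6, -0.1]
gripper_width: 0.797
grasp_force: 0.0
```

Run:
```python
from h import *
from station import bot
s=bot.read_camera("side"); np.savez("pics/s10.npz",**s); o=bot.get_obs(); print(o["eef_pos"],o["contact_force"])
cv2.imwrite("pics/s10.png",cv2.convertScaleAbs(cv2.resize(s["img"][110:380,170:390],(652,800*0+600)),alpha=1.5)[...,::-1])
```

```text
[ 0.44511783 -0.22693001  0.27293393] [ 0.12381759 -0.57707158  0.69940161]
```

View pics/s10.png

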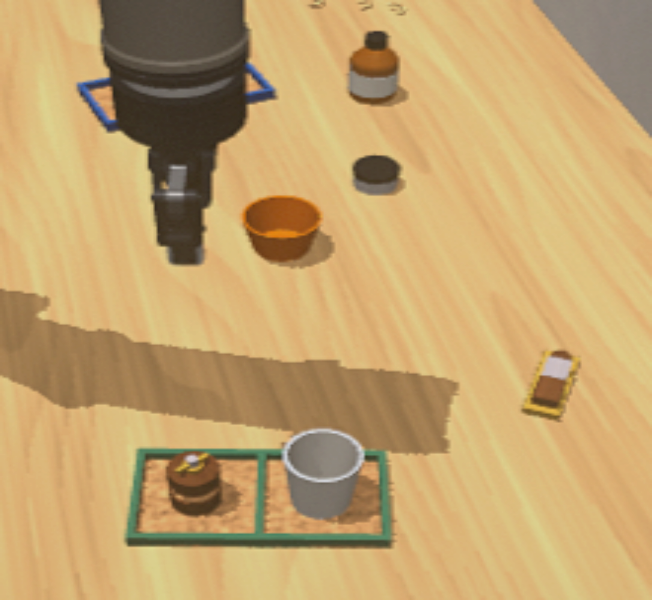

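The clamp and cup stand upright in separate green compartments. The bystanders are in place, and the blue tray was confirmed earlier. Handing in.

```bash
python3 -c "
from station import bot
print(bot.hand_in())"
```

```text
the job is handed in; nothing more can be done
None
```

I handed the job in at about 24 s of the 99 s allowed, and the pictures showed everything in place, though the hand-in returned no verdict: white cup and clamp in the green tray, rosin and yellow tin in the blue, one per compartment, and the four bystanders apparently unmoved.

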